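# Hold a new bottom bar home in a deep frame for pinning

## Robot

A 7-joint arm with a two-finger parallel gripper is mounted at the origin on the work surface. World frame = base frame: x ahead of the robot, y to its left, z up, the work surface at z = 0. Lengths are in m, angles in rad, forces in N, time in s.
With the tool pointing down it reaches from about 0.425 to 0.875 m from the base axis. Payload 4.7 kg.
Tool frame: the origin (TCP) lies midway between the tips of the shut fingers; the grasp point (between the pads) lies grip_depth behind it (grip_depth is the distance from the TCP to the grasp point, in m); z points along the fingers, y is the line along which they close (so a half turn about z gives the same grasp; the last joint's range is limited). The gripper opens to 85 mm and grips with 20 to 120 N. Pads are 22 mm wide; open, the fingers measure 114 mm over their backs; the gripper's body (76 mm by 85 mm) begins 54 mm behind the grasp point. The pads swing forward as they close: fully open they stand 13 mm farther back than shut.
Start: joints at [-1.098, 0.321, -0.07, 1.45, 0.023, 1.371, -0.057], TCP at [0.288, 0.583, 0.231] pointing down, gripper open.
Joint ranges: [-2.86, 2.86], [-0.3, 2.09], [-1.38, 1.24], [0.06, 2.45], [-1.56, 4.7], [0.09, 2.05], [-2.69, 2.69]. Speed limits (rad/s): [2.57, 2.57, 3.14, 3.14, 3.14, 3.14, 3.14].

## Interface

Orientations are given as [roll, pitch, yaw] about the fixed x, y, z axes, in that order (R = Rz(yaw) Ry(pitch) Rx(roll)).
In Python, from rig import * gives the robot as it stands. The module is installed in compiled form; this text tells all that it offers.
- The arm moves only by the tool drive_tool, never from a script. Its argument "commands" is a list of rows, each an object of numbers: "hand": the closure, from -1 (fully open) to 1 (shut); "dx", "dy", "dz": the shift along the tool's x, y, z scaled (see below); "wx", "wy", "wz": the turn, a rotation vector about the tool's x, y, z scaled (see below). A call has exactly 10 rows; each row shifts and turns the commanded pose from where the row before left it, along the tool's axes as they then stand; what a row does not reach is not made up. The controller multiplies each number of a shift by 0.2 m and each number of a turn by pi/4 rad. A row lasts 1/12 s, in which the tool goes at most 41.7 mm and 7.16 degrees, less where a joint would pass 70% of its speed; a pose out of reach is approached as far as the arm can. A call with a number of a shift or a turn outside -1 to 1 is refused whole. A call with a gripper value outside its range is refused whole. The fingers move at their own pace and stop on an object; "grip_force" is the grip in N (left out, the last holds). Time passes only in rows, so rows that do not move let the fingers close, or fill a call up. It gives the time, the measured TCP pose, the force, the opening and the grip force at its end, in the units of the state.
- get_obs(): the state, without advancing time (a new reading comes with each control period).
- camera(name): name is "scene" or "top" or "wrist"; returns (picture, depth): 384x512x3 uint8, red, green, blue; 384x512 float32, m along the optical axis (not along the pixel's ray), 0 where there is no reading.
- camera_model(name): a dict with "intrinsics" (3x3 intrinsics, pixels), "view" (4x4, takes a point from world to camera coordinates); the wrist camera has in their place "mount" (4x4, takes a point from camera to tool coordinates, whose origin is the TCP and whose axes are the flange's). Camera axes: x right, y up, looking along -z (the intrinsics and any distortion apply to the point x, -y, -z); pixel columns grow to the right and rows downward; lengths in m; the calibration is good to about 2 mm. A picture is of the moment at which its call begins: read the wrist's pose just before it. camera_model takes no time and is no camera call.
- finish_job(): hands the job in; it is judged then, once.
Trained networks look in the newest picture that a camera, given by its name, has taken for a name from the list of things; names that differ only in an ending like _2 or _b are one class to them, and where a whole thing is asked for, a point or a joint stands for the part that bears it (a point fixed in the world has none). Each returns a list of dicts, best first, with "p" (0 to 1); they miss things now and then, are a little off and sometimes report something else, mostly with a low value. They report only what shows in the picture. A call takes as long as a camera call.
- search_frame(query, camera): "extent" ([left, top, right, bottom] in pixels, round what is visible of it).
- cut_out(query, camera): "mask" (384x512 bool, what is visible of it) and "extent" ([left, top, right, bottom] in pixels, round what is visible of it).
The state is a dict: "clock": time; "joint_pos": joint angles; "joint_vel": joint speeds; "joint_torque": joint torques, N m; "tool_pos": TCP position; "ee_rot": TCP orientation; "force": force on the tool from outside, world axes, zero at the start; "wrist_torque": the same for the moment, N m; "grip_width": finger opening in m; "grasp_force": force on a finger pad.
Only numpy, scipy, OpenCV 4.12 (cv2) and the standard library are available. Lean on these libraries where they do the work, as an engineer would, in place of code of your own. Each camera call takes 0.05 s, during which the arm holds its last target. There are 200 camera calls.

## Task

Pick up the new bottom bar lying on the cork and lay it into the open notches of the upturned deep frame in the clamp jig, fully down in both notches with its ends flush with the outer faces of the end bars. Then be my third hand while I pin it: press the middle of the bar down with a steady push of about 14 N so that both ends bear, without ramming it (never beyond 40 N), keep that up for two seconds or more, and finish still pressing, without letting go. Leave the mallet, hive tool, hinge and green cone where they lie.

Things in the scene. Friction and masses are not known exactly. Their poses are not given: they have to be found in the camera images.
- bottom_bar: The new bottom bar: a straight plain pine lath 448 mm long (its own y), 19 mm wide (x) and 9.5 mm thick (z), about 45 g, lying flat and loose on the cork in front of the robot, roughly crosswise. Origin: centre of its underside. Either end may go to either side. Rigid.
- bar_mid (a point): Centre of the bottom bar (mid length, mid width, mid thickness, 4.75 mm above its underside).
- jig: Fixed beech jig, a deep frame clamped in it upside down; nothing of it gives. Origin: centre of its underside; y along the frame, x across, z up. Base 520 (y) x 100 x 20 mm; at y = +-222 mm clamp cheeks 130 mm high, knobs out to x = 60 mm. Two end bars stand up to z = 252 mm, 448 mm over their outer faces; empty between them down to the top bar at z = 39 mm.
- notch_left (a point): Floor centre of the notch in the top of the left (+y) end bar: 219.25 mm from the jig's middle, z = 242.5 mm. The end bar is 9.5 mm thick (y), 30 mm wide (x). The notch goes right through in y, is 22 mm wide in x, 9.5 mm deep, open upwards, its tines bevelled inside to about 27 mm at the mouth. The bar lies in it flat, its top level with the tine tips.
- notch_right (a point): The same point of the notch in the right (-y) end bar. A line between the two notch points is the seated bar's underside centre line.
- end_bar_left: The left (+y) end bar of the clamped frame. Its origin lies on the table plane under the end bar.
- end_bar_right: The right (-y) end bar of the clamped frame. Its origin lies on the table plane under the end bar.
- mallet: Stubby wooden mallet lying on the table: head 65 x 100 x 65 mm, handle 26 mm thick and 140 mm long towards its own -x. Origin: centre under the head. Leave alone.
- cone: Green plastic cone-shaped swarm trap entrance standing on its 108 mm flange, 85 mm high. Origin: centre underneath. Leave alone.
- hive_tool: Matte black steel hive tool, lying flat along its own y, about 265 mm long, 44 mm wide, 6 mm thick, one end hooked up to 32 mm. Origin: underside, mid length. Leave alone.
- hinge: Brass butt hinge lying open, 51 (x) x 60 (y) mm, 9 mm high at the knuckle. Origin: centre underneath. Leave alone.

How it is judged:
On the way:
1. the bar lies in both notches and is pressed down steadily, 8 to 20 N in all, for nearly 2 s (z of bar_mid in the frame of jig between 0.24525 and 0.24925 m and x of bar_mid in the frame of jig between -0.003 and 0.003 m and y of bar_mid in the frame of jig between -0.005 and 0.005 m and angle between the y axis of bottom_bar and the y axis of jig, either way round below 0.012 rad and angle between the z axis of bottom_bar and the z axis of jig, either way round below 0.08 rad and contact force between bottom_bar and jig between 8 and 20 N and contact force between bottom_bar and end_bar_left above 2 N and contact force between bottom_bar and end_bar_right above 2 N and contact force between the fingers and bottom_bar above 5 N), for 1.8 s.
At the end, for the whole second after the job is handed in: Still pressing: bar middle within 2 mm of seated height, 3 mm across, 5 mm along (ends flush); in line with the frame to 0.012 rad, flat to 0.08 rad; 8 to 20 N in all between bar and frame, over 2 N at each end bar; fingers bear on the bar with over 5 N (all of step 1); the arm keeps its last pose, push and grip.
It fails at once if the bar is rammed: more than 40 N between bar and frame (contact force between bottom_bar and jig above 40 N).
It fails at once if the mallet is shifted by more than 20 mm (distance of mallet from where it was at the start of the episode above 0.02 m).
It fails at once if the cone is shifted by more than 20 mm (distance of cone from where it was at the start of the episode above 0.02 m).
It fails at once if the hive tool is shifted by more than 20 mm (distance of hive_tool from where it was at the start of the episode above 0.02 m).
It fails at once if the hinge is shifted by more than 20 mm (distance of hinge from where it was at the start of the episode above 0.02 m).
It also fails if it takes over 54 s, if anything falls off the work surface, if the arm or the gripper's body presses on something with over 40 N, if the wrist force passes 120 N, or if a joint passes its speed limit or range.

## Working session

There is one attempt and no reset: what is moved stays moved. The work goes in short steps, Python scripts to look and compute and a tool call to move; the robot and the scene stay as the last step left them, time stands still between calls to the robot, and variables do not carry over. Pictures are saved under pics/ and viewed, at most 10 in all, crops included, and the job is handed in when it is done.

Besides the shell and the picture viewer there is one more tool, called after ">>>" as a command line: name --argument value ..., lists and objects as JSON in quotes. drive_tool: Moves the arm, as the interface text tells. Shifts and turns lie within -1 to 1; 1 stands for 0.2 m of shift or pi/4 rad of turn. Its arguments: {"type":"object","properties":{"commands":{"type":"array"},"grip_force":{"type":"number"}},"required":["commands"]}

```bash
mkdir -p pics
python3 - <<'E'
from rig import *
import cv2,numpy as np
o=get_obs(); print({k:np.round(v,4).tolist() if not isinstance(v,float) else v for k,v in o.items()})
ims=[]
for n in ("scene","top"):
    p,d=camera(n); np.save(f"pics/{n}_d.npy",d); cv2.imwrite(f"pics/{n}0.png",p[...,::-1])
    m=camera_model(n); print(n,{k:np.round(v,4).tolist() if not isinstance(v,str) else v for k,v in m.items()})
print(camera_model("wrist"))
E
```

```text
{'clock': 0.0, 'joint_pos': [-1.0979, 0.3218, -0.0701, 1.4517, 0.0226, 1.3708, -0.0569], 'joint_vel': [-0.0003, 0.0009, -0.0011, 0.0007, -0.0001, -0.0007, -0.0011], 'joint_torque': [0.0002, -49.3573, -0.3823, -31.4345, 0.0129, 0.0111, -0.0], 'tool_pos': [0.2877, 0.5823, 0.2302], 'ee_rot': [-3.1396, 0.0001, 2.6828], 'force': [0.2227, 0.4202, -0.5432], 'wrist_torque': [-0.0342, -0.0426, -0.0158], 'grasp_force': 0.0, 'grip_width': 0.08547869203112951}
scene {'intrinsics': [[385.5014, 0.0, 253.3754], [0.0, 385.5014, 191.9412], [0.0, 0.0, 1.0]], 'view': [[0.3085, 0.9512, -0.0053, -0.1553], [-0.8026, 0.2633, 0.5352, 0.3727], [0.5105, -0.1609, 0.8447, -1.5854], [0.0, 0.0, 0.0, 1.0]]}
top {'intrinsics': [[487.5065, 0.0, 253.9625], [0.0, 487.5065, 197.0698], [0.0, 0.0, 1.0]], 'view': [[-0.018, -0.9997, -0.0182, 0.0049], [0.9963, -0.0195, 0.0834, -0.5634], [-0.0837, -0.0166, 0.9964, -1.3756], [0.0, 0.0, 0.0, 1.0]]}
{'intrinsics': array([[287.04845015,   0.        , 256.80105771],
       [  0.        , 287.04845015, 190.02402562],
       [  0.        ,   0.        ,   1.        ]]), 'mount': array([[ 4.23543434e-04,  9.44642537e-01,  3.28101048e-01,
         8.43370010e-02],
       [ 9.99999502e-01, -1.03471175e-04, -9.92986617e-04,
         4.76912650e-04],
       [-9.04068397e-04,  3.28101305e-01, -9.44642110e-01,
        -1.41666514e-01],
       [ 0.00000000e+00,  0.00000000e+00,  0.00000000e+00,
         1.00000000e+00]])}
```

View pics/top0.png

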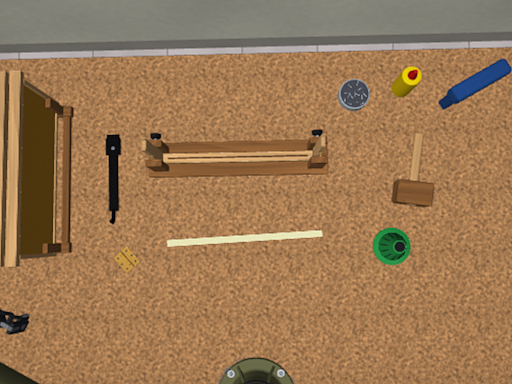

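View pics/scene0.png

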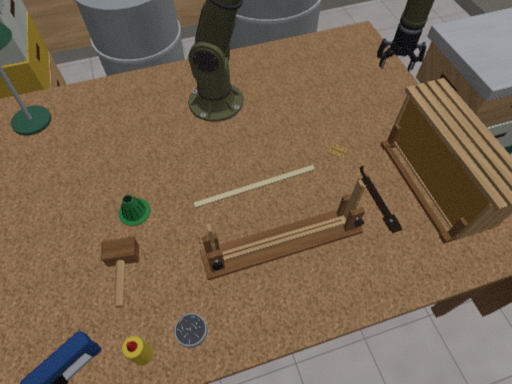

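The top view shows the bar from about (167,243) to (322,234), with the jig behind it at rows 140–178. The end bars are near columns 155 and 318, and the hinge, tool, cone and mallet are all clear of the path.

```bash
cat > h.py <<'E'
from rig import *
import cv2,numpy as np
from scipy.spatial.transform import Rotation as R
F=np.diag([1,-1,-1,1.])
def cam2world(n,obs=None):
    m=camera_model(n)
    if n!="wrist": return m["intrinsics"],np.linalg.inv(m["view"])@F
    T=np.eye(4);T[:3,:3]=R.from_euler("xyz",obs["ee_rot"]).as_matrix();T[:3,3]=obs["tool_pos"]
    return m["intrinsics"],T@m["mount"]@F
def cloud(d,K,T):
    v,u=np.mgrid[:d.shape[0],:d.shape[1]]
    P=np.stack([(u-K[0,2])/K[0,0]*d,(v-K[1,2])/K[1,1]*d,d],-1)
    return P@T[:3,:3].T+T[:3,3]
def onplane(uv,K,T,z):
    uv=np.atleast_2d(uv).astype(float)
    r=np.c_[(uv-K[:2,2])/K[0,0],np.ones(len(uv))]@T[:3,:3].T
    return T[:3,3]+r*((z-T[2,3])/r[:,2])[:,None]
E
python3 - <<'E'
from h import *
for n in("top","scene"):
    K,T=cam2world(n); p=cv2.imread(f"pics/{n}0.png").astype(int); d=np.load(f"pics/{n}_d.npy"); P=cloud(d,K,T)
    print(n,'table z',np.median(P[...,2][d>0]))
    camera(n); c=cut_out("bottom_bar",n); print([(round(q["p"],2),q["extent"]) for q in c])
    m=c[0]["mask"]; v,u=np.nonzero(m); Q=onplane(np.c_[u,v],K,T,.0095)
    (cx,cy),wh,a=cv2.minAreaRect(Q[:,:2].astype(np.float32)); print("bar",cx,cy,wh,a,'mean',Q.mean(0), 'zmed',np.median(P[m][:,2]))
    b=cv2.boxPoints(((cx,cy),wh,a)); print(b.round(4).tolist())
    s=(P[...,2]>.225)&(P[...,2]<.27)&(P[...,0]>.45)&(P[...,0]<.9)&(abs(P[...,1])<.32)
    for nm,k in(("L",P[...,1]>0.03),("R",P[...,1]<0.03)):
        q=P[s&k]; print(nm,len(q)); 
        if len(q):print(q.min(0).round(4),q.max(0).round(4),np.median(q,0).round(4))
    s=(P[...,2]>.015)&(P[...,2]<.025)&(P[...,0]>.5)&(P[...,0]<.85)&(abs(P[...,1])<.3)
    print("base",len(P[s]),cv2.minAreaRect(P[s][:,:2].astype(np.float32)))
E
```

```text
top table z 6.954070045883665e-05
[(0.95, [167.5, 233.9, 322.2, 245.5])]
bar 0.4450552463531494 0.027002796530723572 (0.02290400117635727, 0.4475654661655426) 2.2824699878692627 mean [0.44599736 0.02856096 0.0095    ] zmed 0.009457187317699511
[[0.424699991941452, 0.2502000033855438], [0.4424999952316284, -0.19709999859333038], [0.46540001034736633, -0.19609999656677246], [0.44760000705718994, 0.25110000371932983]]
L 77
[0.6635 0.2546 0.2254] [0.6944 0.2649 0.2543] [0.6789 0.2581 0.2415]
R 72
[ 0.6632 -0.1831  0.2297] [ 0.695  -0.1729  0.2556] [ 0.6789 -0.1775  0.243 ]
base 3329 ((0.6846532821655273, -0.00963282585144043), (0.20355741679668427, 0.6231599450111389), 13.348468780517578)
scene table z 0.0015915102553135663
[(0.86, [194.4, 166.9, 311.2, 206.8])]
bar 0.44893303513526917 0.026979878544807434 (0.024432223290205002, 0.4447978138923645) 2.681910276412964 mean [0.4491432  0.02163091 0.0095    ] zmed 0.01058246012139974
[[0.4262999892234802, 0.24860000610351562], [0.4471000134944916, -0.195700004696846], [0.4715000092983246, -0.19460000097751617], [0.4507000148296356, 0.24969999492168427]]
L 80
[0.6637 0.2528 0.2255] [0.6956 0.2651 0.2555] [0.6795 0.2569 0.2427]
R 58
[ 0.6624 -0.1832  0.2272] [ 0.6966 -0.1739  0.2549] [ 0.681  -0.1788  0.244 ]
base 2646 ((0.6799903512001038, 0.04004083573818207), (0.5183742642402649, 0.10200050473213196), 89.95813751220703)
```

```bash
cat >> h.py <<'E'
from scipy.linalg import logm,expm
def pose(x,y,z,yaw):
    T=np.eye(4);T[:3,:3]=R.from_euler("xyz",[np.pi,0,yaw]).as_matrix();T[:3,3]=x,y,z;return T
def cur():
    o=get_obs();T=np.eye(4);T[:3,:3]=R.from_euler("xyz",o["ee_rot"]).as_matrix();T[:3,3]=o["tool_pos"];return T
def plan(goal,n,T=None):
    T=cur() if T is None else T
    D=np.real(expm(logm(np.linalg.inv(T)@goal)/n))
    w=R.from_matrix(D[:3,:3]).as_rotvec()
    print(n,"rows d",(D[:3,3]/.2).round(4),"w",(w/(np.pi/4)).round(4),"mm/row",np.linalg.norm(D[:3,3])*1e3,"deg",np.degrees(np.linalg.norm(w)))
    X=T.copy()
    for i in range(n):
        X=X@D
        if i%4==3: print(X[:3,3].round(3),end=" ")
    print()
E
python3 - <<'E'
import rig; print([x for x in dir(rig) if x[0]!='_'], getattr(rig,'grip_depth',None))
from h import *
for n in(14,16,20): plan(pose(.446,.027,.16,1.611),n)
E
```

```text
['PlanningError', 'camera', 'camera_model', 'cut_out', 'finish_job', 'get_obs', 'grip_depth', 'search_frame'] 0.0187
14 rows d [-0.2043 -0.0716  0.0254] w [-0.      0.      0.0975] mm/row 43.59504385014021 deg 4.386630697210359
[0.394 0.446 0.211] [0.453 0.284 0.19 ] [0.462 0.112 0.17 ] 
16 rows d [-0.1791 -0.0618  0.0222] w [-0.      0.      0.0853] mm/row 38.14781738950161 deg 3.838301860059063
[0.383 0.465 0.213] [0.443 0.327 0.195] [0.465 0.177 0.178] [0.446 0.027 0.16 ] 
20 rows d [-0.1436 -0.0485  0.0178] w [-0.      0.      0.0682] mm/row 30.520280491659552 deg 3.0706414880472512
[0.366 0.491 0.217] [0.423 0.384 0.203] [0.457 0.267 0.188] [0.464 0.147 0.174] [0.446 0.027 0.16 ]
```

>>> drive_tool --commands '[{"dx":-0.144,"dy":-0.0485,"dz":0.0178,"wz":0.0682,"hand":-1},{"dx":-0.144,"dy":-0.0485,"dz":0.0178,"wz":0.0682,"hand":-1},{"dx":-0.144,"dy":-0.0485,"dz":0.0178,"wz":0.0682,"hand":-1},{"dx":-0.144,"dy":-0.0485,"dz":0.0178,"wz":0.0682,"hand":-1},{"dx":-0.144,"dy":-0.0485,"dz":0.0178,"wz":0.0682,"hand":-1},{"dx":-0.144,"dy":-0.0485,"dz":0.0178,"wz":0.0682,"hand":-1},{"dx":-0.144,"dy":-0.0485,"dz":0.0178,"wz":0.0682,"hand":-1},{"dx":-0.144,"dy":-0.0485,"dz":0.0178,"wz":0.0682,"hand":-1},{"dx":-0.144,"dy":-0.0485,"dz":0.0178,"wz":0.0682,"hand":-1},{"dx":-0.144,"dy":-0.0485,"dz":0.0178,"wz":0.0682,"hand":-1}]' --grip_force 60

```text
invalid input
```

>>> drive_tool --commands '[{"dx":-0.144,"dy":-0.0485,"dz":0.0178,"wz":0.0682,"hand":-1},{"dx":-0.144,"dy":-0.0485,"dz":0.0178,"wz":0.0682,"hand":-1},{"dx":-0.144,"dy":-0.0485,"dz":0.0178,"wz":0.0682,"hand":-1},{"dx":-0.144,"dy":-0.0485,"dz":0.0178,"wz":0.0682,"hand":-1},{"dx":-0.144,"dy":-0.0485,"dz":0.0178,"wz":0.0682,"hand":-1},{"dx":-0.144,"dy":-0.0485,"dz":0.0178,"wz":0.0682,"hand":-1},{"dx":-0.144,"dy":-0.0485,"dz":0.0178,"wz":0.0682,"hand":-1},{"dx":-0.144,"dy":-0.0485,"dz":0.0178,"wz":0.0682,"hand":-1},{"dx":-0.144,"dy":-0.0485,"dz":0.0178,"wz":0.0682,"hand":-1},{"dx":-0.144,"dy":-0.0485,"dz":0.0178,"wz":0.0682,"hand":-1}]'

```text
invalid input
```

Run:
```python
from h import *
o=get_obs(); print(o["clock"],o["tool_pos"],o["ee_rot"],o["joint_pos"])
p,d=camera("wrist"); cv2.imwrite("pics/w1.png",p[...,::-1]); K,T=cam2world("wrist",o)
c=cut_out("bottom_bar","wrist"); print([(round(q["p"],2),q["extent"]) for q in c])
m=c[0]["mask"]; v,u=np.nonzero(m); Q=onplane(np.c_[u,v],K,T,.0095); P=cloud(d,K,T); print("z",np.median(P[m&(d>0)][:,2]))
for nm,q in(("ray",Q),("depth",P[m&(d>0)])):
    f=np.polyfit(q[:,1],q[:,0],1); print(nm,"yaw",-np.arctan(f[0]),"x at y=.027",np.polyval(f,.027),q[:,:2].min(0),q[:,:2].max(0), cv2.minAreaRect(q[:,:2].astype(np.float32)))
```

```text
0.3 [0.28779989 0.58264846 0.23096992] [-3.14103730e+00  1.64867614e-05  2.68285596e+00] [-1.09791649  0.32129393 -0.07010586  1.45087327  0.02256001  1.37076682
 -0.05688175]
[]Traceback (most recent call last):
  File "<stdin>", line 5, in <module>
IndexError: list index out of range
```

View pics/w1.png

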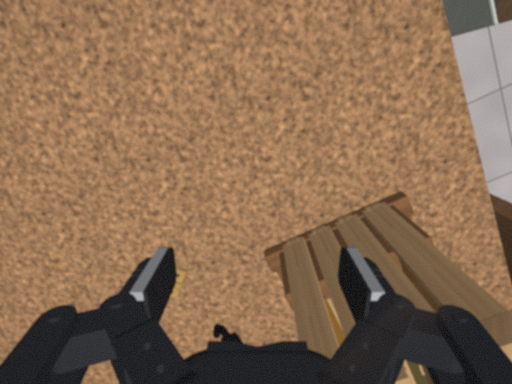

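The arm didn't move because the rows were refused, probably for the missing wx/wy. The wrist view shows only cork, the fingers at the bottom left and right, and the frame box at about (380,280). I'll send full rows.

>>> drive_tool --commands '[{"dx":-0.144,"dy":-0.0485,"dz":0.0178,"wx":0,"wy":0,"wz":0.0682,"hand":-1},{"dx":-0.144,"dy":-0.0485,"dz":0.0178,"wx":0,"wy":0,"wz":0.0682,"hand":-1},{"dx":-0.144,"dy":-0.0485,"dz":0.0178,"wx":0,"wy":0,"wz":0.0682,"hand":-1},{"dx":-0.144,"dy":-0.0485,"dz":0.0178,"wx":0,"wy":0,"wz":0.0682,"hand":-1},{"dx":-0.144,"dy":-0.0485,"dz":0.0178,"wx":0,"wy":0,"wz":0.0682,"hand":-1},{"dx":-0.144,"dy":-0.0485,"dz":0.0178,"wx":0,"wy":0,"wz":0.0682,"hand":-1},{"dx":-0.144,"dy":-0.0485,"dz":0.0178,"wx":0,"wy":0,"wz":0.0682,"hand":-1},{"dx":-0.144,"dy":-0.0485,"dz":0.0178,"wx":0,"wy":0,"wz":0.0682,"hand":-1},{"dx":-0.144,"dy":-0.0485,"dz":0.0178,"wx":0,"wy":0,"wz":0.0682,"hand":-1},{"dx":-0.144,"dy":-0.0485,"dz":0.0178,"wx":0,"wy":0,"wz":0.0682,"hand":-1}]' --grip_force 60

```text
clock: 1.23
tool_pos: [0.4446, 0.3247, 0.1957]
ee_rot: [3.141, 0.0, 2.144]
force: [1.1, 0.0, 0.3]
grip_width: 0.0855
grasp_force: 0.0
```

>>> drive_tool --commands '[{"dx":-0.144,"dy":-0.0485,"dz":0.0178,"wx":0,"wy":0,"wz":0.0682,"hand":-1},{"dx":-0.144,"dy":-0.0485,"dz":0.0178,"wx":0,"wy":0,"wz":0.0682,"hand":-1},{"dx":-0.144,"dy":-0.0485,"dz":0.0178,"wx":0,"wy":0,"wz":0.0682,"hand":-1},{"dx":-0.144,"dy":-0.0485,"dz":0.0178,"wx":0,"wy":0,"wz":0.0682,"hand":-1},{"dx":-0.144,"dy":-0.0485,"dz":0.0178,"wx":0,"wy":0,"wz":0.0682,"hand":-1},{"dx":-0.144,"dy":-0.0485,"dz":0.0178,"wx":0,"wy":0,"wz":0.0682,"hand":-1},{"dx":-0.144,"dy":-0.0485,"dz":0.0178,"wx":0,"wy":0,"wz":0.0682,"hand":-1},{"dx":-0.144,"dy":-0.0485,"dz":0.0178,"wx":0,"wy":0,"wz":0.0682,"hand":-1},{"dx":-0.144,"dy":-0.0485,"dz":0.0178,"wx":0,"wy":0,"wz":0.0682,"hand":-1},{"dx":-0.144,"dy":-0.0485,"dz":0.0178,"wx":0,"wy":0,"wz":0.0682,"hand":-1}]'

```text
clock: 2.07
tool_pos: [0.4469, 0.0244, 0.1602]
ee_rot: [3.141, -0.0, 1.609]
force: [1.0, -0.7, -0.3]
grip_width: 0.0853
grasp_force: 0.0
```

```bash
cat > look.py <<'E'
from h import *
o=get_obs(); print(o["clock"],o["tool_pos"],o["ee_rot"],o["joint_pos"].round(3) if hasattr(o["joint_pos"],"round") else o["joint_pos"])
p,d=camera("wrist"); cv2.imwrite("pics/w2.png",p[...,::-1]); K,T=cam2world("wrist",o)
c=cut_out("bottom_bar","wrist"); print([(round(q["p"],2),q["extent"]) for q in c])
m=c[0]["mask"]; v,u=np.nonzero(m); Q=onplane(np.c_[u,v],K,T,.0095); P=cloud(d,K,T); print("z",np.median(P[m&(d>0)][:,2]))
for nm,q in(("ray",Q),("depth",P[m&(d>0)])):
    f=np.polyfit(q[:,1],q[:,0],1); print(nm,"yaw",-np.arctan(f[0]),"x at y=.027",np.polyval(f,.027),q[:,:2].min(0),q[:,:2].max(0), cv2.minAreaRect(q[:,:2].astype(np.float32)))
E
python3 look.py
```

```text
2.0667 [0.44691437 0.02436085 0.1602189 ] [ 3.14067566e+00 -3.00697062e-04  1.60862951e+00] [-0.536 -0.081  0.407  2.036  0.034  1.179 -0.105]
[(0.88, [245.5, 1.2, 265.4, 339.3])]
z 0.008729626788071099
ray yaw 0.046543041622148305 x at y=.027 0.4483058079024292 [ 0.43219948 -0.1954554 ] [0.4667654  0.18468688] ((0.44987064599990845, -0.005410701036453247), (0.020419098436832428, 0.3801218271255493), 2.85638165473938)
depth yaw 0.046558397384261554 x at y=.027 0.4483111347681746 [ 0.4321379  -0.19687939] [0.46680878 0.18520323] ((0.449924498796463, -0.006003648042678833), (0.021181482821702957, 0.3821975588798523), 2.855839490890503)
```

View pics/w2.png

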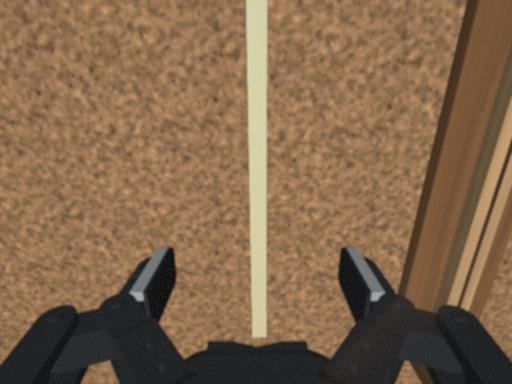

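The bar runs up the wrist image along column ~257, centred between the fingers, and its near end shows at row ~337. That matches the top view, so I'll descend and grip.

>>> drive_tool --commands '[{"dx":0.013,"dy":0.003,"dz":0.08,"wx":0,"wy":0,"wz":-0.008,"hand":-0.3},{"dx":0,"dy":0,"dz":0.1,"wx":0,"wy":0,"wz":0,"hand":-0.3},{"dx":0,"dy":0,"dz":0.1,"wx":0,"wy":0,"wz":0,"hand":-0.3},{"dx":0,"dy":0,"dz":0.1,"wx":0,"wy":0,"wz":0,"hand":-0.3},{"dx":0,"dy":0,"dz":0.1,"wx":0,"wy":0,"wz":0,"hand":-0.3},{"dx":0,"dy":0,"dz":0.1,"wx":0,"wy":0,"wz":0,"hand":-0.3},{"dx":0,"dy":0,"dz":0.1,"wx":0,"wy":0,"wz":0,"hand":-0.3},{"dx":0,"dy":0,"dz":0.06,"wx":0,"wy":0,"wz":0,"hand":-0.3},{"dx":0,"dy":0,"dz":0.03,"wx":0,"wy":0,"wz":0,"hand":-0.3},{"dx":0,"dy":0,"dz":0,"wx":0,"wy":0,"wz":0,"hand":-0.3}]'

```text
clock: 3.0
tool_pos: [0.4466, 0.0289, 0.0051]
ee_rot: [-3.139, 0.0, 1.619]
force: [0.3, -0.2, 0.8]
grip_width: 0.0553
grasp_force: 0.0
```

```bash
python3 look.py
```

```text
3.0 [0.44664898 0.02885719 0.00507453] [-3.13933305e+00  4.97588434e-04  1.61878825e+00] [-5.180e-01  1.520e-01  4.170e-01  2.177e+00 -8.300e-02  8.290e-01
 -1.000e-03]
[]Traceback (most recent call last):
  File "look.py", line 5, in <module>
    m=c[0]["mask"]; v,u=np.nonzero(m); Q=onplane(np.c_[u,v],K,T,.0095); P=cloud(d,K,T); print("z",np.median(P[m&(d>0)][:,2]))
      ~^^^
IndexError: list index out of range
```

>>> drive_tool --commands '[{"dx":-0.005,"dy":0,"dz":0.007,"wx":0,"wy":0,"wz":0,"hand":-0.3},{"dx":0,"dy":0,"dz":0,"wx":0,"wy":0,"wz":0,"hand":1},{"dx":0,"dy":0,"dz":0,"wx":0,"wy":0,"wz":0,"hand":1},{"dx":0,"dy":0,"dz":0,"wx":0,"wy":0,"wz":0,"hand":1},{"dx":0,"dy":0,"dz":0,"wx":0,"wy":0,"wz":0,"hand":1},{"dx":0,"dy":0,"dz":0,"wx":0,"wy":0,"wz":0,"hand":1},{"dx":0,"dy":0,"dz":0,"wx":0,"wy":0,"wz":0,"hand":1},{"dx":0,"dy":0,"dz":0,"wx":0,"wy":0,"wz":0,"hand":1},{"dx":0,"dy":0,"dz":0,"wx":0,"wy":0,"wz":0,"hand":1},{"dx":0,"dy":0,"dz":0,"wx":0,"wy":0,"wz":0,"hand":1}]'

```text
clock: 3.93
tool_pos: [0.4481, 0.0276, 0.0055]
ee_rot: [3.141, -0.001, 1.618]
force: [-1.0, -0.4, 5.4]
grip_width: 0.0162
grasp_force: 58.6
```

>>> drive_tool --commands '[{"dx":0,"dy":0,"dz":-0.02,"wx":0,"wy":0,"wz":0,"hand":1},{"dx":0,"dy":0,"dz":-0.05,"wx":0,"wy":0,"wz":0,"hand":1},{"dx":0,"dy":0,"dz":-0.1,"wx":0,"wy":0,"wz":0,"hand":1},{"dx":0,"dy":0,"dz":-0.18,"wx":0,"wy":0,"wz":0,"hand":1},{"dx":0,"dy":0,"dz":-0.2,"wx":0,"wy":0,"wz":0,"hand":1},{"dx":0,"dy":0,"dz":-0.2,"wx":0,"wy":0,"wz":0,"hand":1},{"dx":0,"dy":0,"dz":-0.2,"wx":0,"wy":0,"wz":0,"hand":1},{"dx":0,"dy":0,"dz":-0.2,"wx":0,"wy":0,"wz":0,"hand":1},{"dx":0,"dy":0,"dz":-0.2,"wx":0,"wy":0,"wz":0.0,"hand":1},{"dx":0,"dy":0,"dz":-0.1,"wx":0,"wy":0,"wz":0,"hand":1}]'

```text
clock: 4.77
tool_pos: [0.4489, 0.0273, 0.3007]
ee_rot: [3.134, -0.002, 1.617]
force: [0.4, 0.6, -0.0]
grip_width: 0.0166
grasp_force: 58.8
```

Run:
```python
from h import *
o=get_obs(); print(o["tool_pos"],o["ee_rot"],o["joint_pos"])
ps=[]
for n in("top","scene","wrist"):
    p,d=camera(n); ps.append(p); K,T=cam2world(n,o)
    c=cut_out("bottom_bar",n); print(n,[(round(q["p"],2),q["extent"]) for q in c])
    if not c: continue
    P=cloud(d,K,T); m=c[0]["mask"]&(d>0); q=P[m]
    q=q[(q[:,2]>.2)&(q[:,2]<.5)]
    for _ in range(3):
        f=np.polyfit(q[:,1],q[:,0],1); g=np.polyfit(q[:,1],q[:,2],1)
        q=q[(abs(q[:,0]-np.polyval(f,q[:,1]))<.015)&(abs(q[:,2]-np.polyval(g,q[:,1]))<.008)]
    print(len(q),"yaw",-f[0],"slope",g[0],"at y=.0276 x,z",np.polyval(f,.0276),np.polyval(g,.0276),"y",q[:,1].min(),q[:,1].max())
cv2.imwrite("pics/a3.png",np.vstack([cv2.resize(ps[1],(384,288)),cv2.resize(ps[2],(384,288))])[...,::-1])
```

```text
[0.44885276 0.02728413 0.30071447] [ 3.13391519e+00 -2.00274339e-03  1.61721382e+00] [-0.55793868 -0.16815905  0.38813711  1.82327598  0.06272089  1.46649482
 -0.13438599]
top [(0.73, [140.7, 128.7, 330.2, 179.2]), (0.64, [140.6, 230.8, 337.5, 246.7])]
62 yaw 0.014035671430997761 slope -0.021489027907921017 at y=.0276 x,z 0.6745954069085517 0.23577607504718082 y -0.18297637188205879 0.263838894949793
scene [(0.73, [176.7, 109.3, 326.2, 153.9]), (0.49, [345.4, 179.7, 362.7, 215.3])]
924 yaw 0.04604204160643517 slope 0.0009392552257904035 at y=.0276 x,z 0.4517885805995634 0.304265906261254 y -0.19641699798002948 0.24958912725495605
wrist [(0.85, [233.5, 0.0, 278.6, 345.5])]
12653 yaw 0.04671962447013438 slope 0.0016686619840905433 at y=.0276 x,z 0.44915062563132246 0.30381766696034607 y -0.0401714526930189 0.14814912576394626
```

View pics/a3.png

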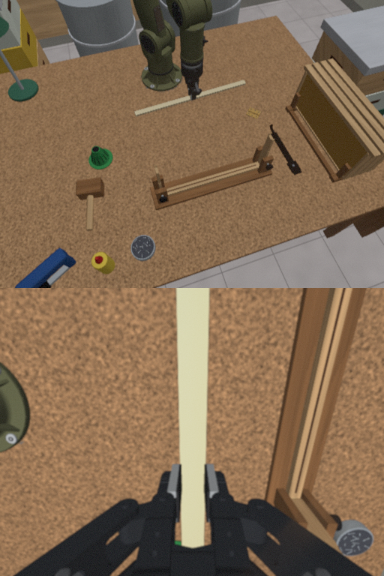

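The bar is gripped at mid-length, level and square to the tool. Next I'll move off to one side of the jig and look at the left notch from close by, in the same view as the bar.

Run:
```python
from h import *
plan(pose(.60,.16,.345,1.5705),9)
```

```text
9 rows d [ 0.0715  0.0871 -0.0288] w [-0.0003  0.0001  0.0067] mm/row 23.260375413993145 deg 0.3007037616905497
[0.514 0.087 0.316] [0.583 0.146 0.339]
```

>>> drive_tool --commands '[{"dx":0.0715,"dy":0.087,"dz":-0.0288,"wx":0,"wy":0,"wz":0.0067,"hand":1},{"dx":0.0715,"dy":0.087,"dz":-0.0288,"wx":0,"wy":0,"wz":0.0067,"hand":1},{"dx":0.0715,"dy":0.087,"dz":-0.0288,"wx":0,"wy":0,"wz":0.0067,"hand":1},{"dx":0.0715,"dy":0.087,"dz":-0.0288,"wx":0,"wy":0,"wz":0.0067,"hand":1},{"dx":0.0715,"dy":0.087,"dz":-0.0288,"wx":0,"wy":0,"wz":0.0067,"hand":1},{"dx":0.0715,"dy":0.087,"dz":-0.0288,"wx":0,"wy":0,"wz":0.0067,"hand":1},{"dx":0.0715,"dy":0.087,"dz":-0.0288,"wx":0,"wy":0,"wz":0.0067,"hand":1},{"dx":0.0715,"dy":0.087,"dz":-0.0288,"wx":0,"wy":0,"wz":0.0067,"hand":1},{"dx":0.0715,"dy":0.087,"dz":-0.0288,"wx":0,"wy":0,"wz":0.0067,"hand":1},{"dx":0,"dy":0,"dz":0,"wx":0,"wy":0,"wz":0,"hand":1}]'

```text
clock: 5.9
tool_pos: [0.6022, 0.164, 0.3439]
ee_rot: [-3.139, 0.001, 1.574]
force: [-0.7, 1.1, -1.2]
grip_width: 0.0162
grasp_force: 58.9
```

```bash
cat > notch.py <<'E'
from h import *
import sys
o=get_obs(); print(o["tool_pos"],o["ee_rot"],o["joint_pos"].round(3))
p,d=camera("wrist"); cv2.imwrite(f"pics/{sys.argv[1]}.png",p[...,::-1]); np.save(f"pics/{sys.argv[1]}.npy",d); K,T=cam2world("wrist",o); P=cloud(d,K,T)
s=(d>0)&(P[...,2]>.246)&(P[...,2]<.262)&(P[...,0]>.645)&(P[...,0]<.72)
q=P[s]; print("tips",len(q))
if len(q):
    print(q.min(0).round(4),q.max(0).round(4))
    for a,b in((.64,.679),(.681,.72)):
        r=q[(q[:,0]>a)&(q[:,0]<b)]; print(len(r),r.min(0).round(4),r.max(0).round(4),r.mean(0).round(4)) if len(r) else 0
s=(d>0)&(abs(P[...,0]-o["tool_pos"][0])<.02)&(abs(P[...,2]-o["tool_pos"][2]-.004)<.006)&(P[...,1]>o["tool_pos"][1]+.03)
q=P[s]; f=np.polyfit(q[:,1],q[:,0],1); g=np.polyfit(q[:,1],q[:,2],1)
y0=o["tool_pos"][1]; print("bar",len(q),"yaw",-f[0],"slope",g[0],"x,z at tool",np.polyval(f,y0),np.polyval(g,y0),"xrange",np.percentile(q[:,0]-np.polyval(f,q[:,1]),[1,99]))
E
python3 notch.py w4
```

```text
[0.60215204 0.16395724 0.34387819] [-3.13938639e+00  5.47710495e-04  1.57390283e+00] [-0.601  0.245  0.367  1.343 -0.087  1.572 -0.24 ]
tips 188
[0.6646 0.256  0.246 ] [0.6965 0.2655 0.2533]
71 [0.6646 0.256  0.2461] [0.6695 0.2653 0.2532] [0.6666 0.2606 0.2499]
117 [0.691  0.2561 0.246 ] [0.6965 0.2655 0.2533] [0.6936 0.2607 0.2497]
bar 8265 yaw 0.00294909006983706 slope -0.0007597383037535918 x,z at tool 0.6024677104451122 0.34689678858269574 xrange [-0.00927644  0.00924477]
```

View pics/w4.png

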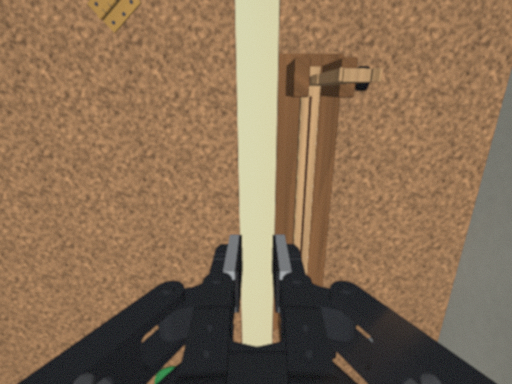

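The left notch shows at (320–380,75), with tine faces at x 0.6646–0.6965 and the outer face at y 0.2655. The bar runs straight along column 257. I'll go above the notches.

Run:
```python
from h import *
plan(pose(.6802,.042,.286,1.571),9)
```

```text
9 rows d [-0.0666  0.0441  0.0321] w [-0.0005  0.0003  0.0002] mm/row 17.21152745647842 deg 0.02878272618542853
[0.636 0.109 0.318] [0.671 0.055 0.292]
```

>>> drive_tool --commands '[{"dx":-0.0666,"dy":0.0441,"dz":0.032,"wx":0,"wy":0,"wz":0.0003,"hand":1},{"dx":-0.0666,"dy":0.0441,"dz":0.032,"wx":0,"wy":0,"wz":0.0003,"hand":1},{"dx":-0.0666,"dy":0.0441,"dz":0.032,"wx":0,"wy":0,"wz":0.0003,"hand":1},{"dx":-0.0666,"dy":0.0441,"dz":0.032,"wx":0,"wy":0,"wz":0.0003,"hand":1},{"dx":-0.0666,"dy":0.0441,"dz":0.032,"wx":0,"wy":0,"wz":0.0003,"hand":1},{"dx":-0.0666,"dy":0.0441,"dz":0.032,"wx":0,"wy":0,"wz":0.0003,"hand":1},{"dx":-0.0666,"dy":0.0441,"dz":0.032,"wx":0,"wy":0,"wz":0.0003,"hand":1},{"dx":-0.0666,"dy":0.0441,"dz":0.032,"wx":0,"wy":0,"wz":0.0003,"hand":1},{"dx":-0.0666,"dy":0.0441,"dz":0.032,"wx":0,"wy":0,"wz":0.0003,"hand":1},{"dx":0,"dy":0,"dz":0,"wx":0,"wy":0,"wz":0,"hand":1}]'

```text
clock: 6.78
tool_pos: [0.679, 0.0346, 0.2859]
ee_rot: [-3.137, 0.004, 1.562]
force: [0.4, -1.0, -1.1]
grip_width: 0.0164
grasp_force: 58.9
```

```bash
cat > st.py <<'E'
from h import *
import sys
o=[]
ims=[]
for n in("scene","top"):
    o=get_obs(); print(o["tool_pos"].round(4),o["ee_rot"].round(4),o["force"].round(1))
    p,d=camera(n); K,T=cam2world(n); P=cloud(d,K,T); z=o["tool_pos"][2]+.004
    ims.append(p[60:290,60:400] if n=="scene" else p[80:240,100:400])
    s=(d>0)&(abs(P[...,0]-.68)<.03)&(abs(P[...,1]-.04)<.25)
    q=P[s&(abs(P[...,2]-z)<.006)]; q=q[abs(q[:,1]-.04)>.05]
    for _ in range(3):
        f=np.polyfit(q[:,1],q[:,0],1); g=np.polyfit(q[:,1],q[:,2],1); q=q[abs(q[:,0]-np.polyval(f,q[:,1]))<.012]
    print(n,len(q),"bar x",np.polyval(f,.041),"yaw",-f[0],"z",np.polyval(g,.041),"slope",g[0],"y",np.percentile(q[:,1],[0,100]),q[:,1].min()/2+q[:,1].max()/2)
    for nm,a,b in(("L",.25,.27),("R",-.19,-.168)):
        e=P[s&(P[...,1]>a)&(P[...,1]<b)&(P[...,2]>.2)&(P[...,2]<.256)]
        if len(e):print(nm,len(e),"x",e[:,0].min(),e[:,0].max(),"y",e[:,1].min(),e[:,1].max(),"ztop",e[:,2].max())
cv2.imwrite(f"pics/{sys.argv[1]}.png",np.vstack([cv2.resize(ims[0],(480,325)),cv2.resize(ims[1],(480,256))])[...,::-1])
E
python3 st.py s5; python3 notch.py w5
```

```text
[0.679  0.0346 0.2859] [-3.137   0.004   1.5618] [ 0.4 -1.  -1.1]
scene 983 bar x 0.6801335370884652 yaw -0.00812283676297001 z 0.2903992008321332 slope -0.004079692584742791 y [-0.1903995   0.25846088] 0.03403068789463526
L 118 x 0.6639867914218471 0.6966741335664198 y 0.25351708928230876 0.2649114551974592 ztop 0.2558921400683173
R 69 x 0.6684474766475479 0.6959994138829273 y -0.18322811549763135 -0.17380397301275874 ztop 0.2557311258641285
[0.6787 0.037  0.2869] [-3.1375e+00  1.9000e-03  1.5636e+00] [ 0.2  0.7 -0.5]
top 1080 bar x 0.6766921921031979 yaw -0.008456136591673838 z 0.2905059687258453 slope -0.0033353208410572656 y [-0.18619833  0.25912361] 0.03646264378739929
L 63 x 0.6631655563760545 0.6832977518998377 y 0.2546705004919575 0.2654796781125905 ztop 0.2542635762641676
R 43 x 0.6626683005807285 0.6944026857135703 y -0.18301988012933793 -0.172714326503964 ztop 0.25434243395144795
[0.67878858 0.03910656 0.28776698] [-3.13870046e+00  2.21676605e-04  1.56608867e+00] [-0.405  0.386  0.432  1.29  -0.158  1.502  0.005]
tips 0
bar 8266 yaw -0.004907652712897447 slope -0.0007343395695002653 x,z at tool 0.6790860619114075 0.29077855124274427 xrange [-0.0092594   0.00925523]
```

View pics/s5.png

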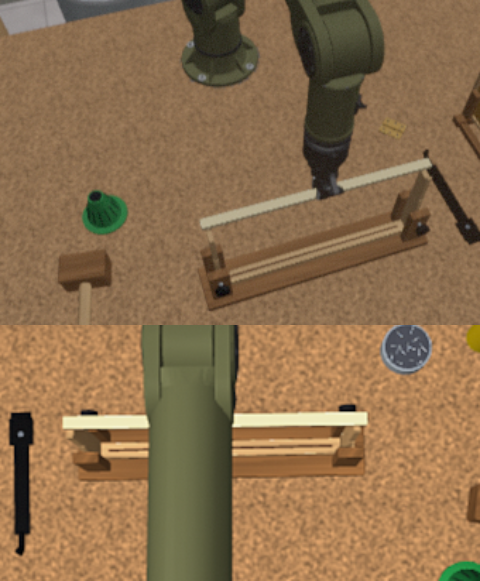

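The bar is above the jig, but the arm is still settling (y has crept from 0.0346 to 0.039). I'll dwell for a moment, then measure.

>>> drive_tool --commands '[{"dx":0,"dy":0,"dz":0,"wx":0,"wy":0,"wz":0,"hand":1},{"dx":0,"dy":0,"dz":0,"wx":0,"wy":0,"wz":0,"hand":1},{"dx":0,"dy":0,"dz":0,"wx":0,"wy":0,"wz":0,"hand":1},{"dx":0,"dy":0,"dz":0,"wx":0,"wy":0,"wz":0,"hand":1},{"dx":0,"dy":0,"dz":0,"wx":0,"wy":0,"wz":0,"hand":1},{"dx":0,"dy":0,"dz":0,"wx":0,"wy":0,"wz":0,"hand":1},{"dx":0,"dy":0,"dz":0,"wx":0,"wy":0,"wz":0,"hand":1},{"dx":0,"dy":0,"dz":0,"wx":0,"wy":0,"wz":0,"hand":1},{"dx":0,"dy":0,"dz":0,"wx":0,"wy":0,"wz":0,"hand":1},{"dx":0,"dy":0,"dz":0,"wx":0,"wy":0,"wz":0,"hand":1}]'

```text
clock: 7.77
tool_pos: [0.68, 0.0402, 0.289]
ee_rot: [3.142, -0.0, 1.568]
force: [-0.0, 0.3, -1.5]
grip_width: 0.0164
grasp_force: 58.9
```

```bash
python3 st.py s6; python3 notch.py w6
```

```text
[0.68   0.0402 0.289 ] [ 3.1416 -0.      1.5682] [-0.   0.3 -1.5]
scene 989 bar x 0.6811184184859527 yaw -0.0022806989784345936 z 0.2936408353575291 slope -7.698239724271668e-05 y [-0.1850099   0.26328927] 0.03913968469932147
L 121 x 0.6640564795894139 0.6957682829470712 y 0.2523644539528329 0.26534107978639 ztop 0.253979960569629
R 67 x 0.6678832221925365 0.6961779833186821 y -0.1832832995595073 -0.1738314615089421 ztop 0.25547784891195335
[0.68   0.0402 0.289 ] [ 3.1416 -0.      1.5683] [-0.1  0.1 -0.1]
top 1057 bar x 0.677842560178935 yaw -0.0025981891695622543 z 0.2926586592962596 slope -0.001126866036118244 y [-0.18336108  0.26243698] 0.03953795041492489
L 58 x 0.6630624900858724 0.6837987054451604 y 0.2543991109145756 0.26502225664578244 ztop 0.2546560910324165
R 50 x 0.6630449273020989 0.6822883826305919 y -0.1826339180063258 -0.17293884790734648 ztop 0.25569015001695705
[0.679974   0.04019942 0.28893296] [ 3.14159003e+00 -5.50008977e-05  1.56829312e+00] [-0.406  0.386  0.431  1.287 -0.159  1.501  0.006]
tips 0
bar 8274 yaw -0.002699133013310547 slope -0.0002714023921756963 x,z at tool 0.6802610807454321 0.2919116176899085 xrange [-0.00926864  0.00926892]
```

>>> drive_tool --commands '[{"dx":0.0085,"dy":0.001,"dz":0.02,"wx":0,"wy":0,"wz":-0.0032,"hand":1},{"dx":0,"dy":0,"dz":0.03,"wx":0,"wy":0,"wz":0,"hand":1},{"dx":0,"dy":0,"dz":0.03,"wx":0,"wy":0,"wz":0,"hand":1},{"dx":0,"dy":0,"dz":0.03,"wx":0,"wy":0,"wz":0,"hand":1},{"dx":0,"dy":0,"dz":0.03,"wx":0,"wy":0,"wz":0,"hand":1},{"dx":0,"dy":0,"dz":0.02,"wx":0,"wy":0,"wz":0,"hand":1},{"dx":0,"dy":0,"dz":0,"wx":0,"wy":0,"wz":0,"hand":1},{"dx":0,"dy":0,"dz":0,"wx":0,"wy":0,"wz":0,"hand":1},{"dx":0,"dy":0,"dz":0,"wx":0,"wy":0,"wz":0,"hand":1},{"dx":0,"dy":0,"dz":0,"wx":0,"wy":0,"wz":0,"hand":1}]'

```text
clock: 8.75
tool_pos: [0.6804, 0.0419, 0.2575]
ee_rot: [3.141, -0.0, 1.571]
force: [0.4, -0.7, -1.2]
grip_width: 0.0165
grasp_force: 58.9
```

```bash
python3 st.py s7
```

```text
[0.6804 0.0419 0.2575] [ 3.1407e+00 -1.0000e-04  1.5708e+00] [ 0.4 -0.7 -1.2]
scene 943 bar x 0.6816383021076854 yaw 0.0005013090276284672 z 0.2621817897019062 slope -0.0005857231457144231 y [-0.18326542  0.26358464] 0.04015961251716178
L 87 x 0.6639177401329006 0.6961483507576305 y 0.25221624896412354 0.2647314825945294 ztop 0.25391393836371945
R 49 x 0.6626988423793527 0.6964880748000392 y -0.18325137721979015 -0.17334961521247846 ztop 0.25592774342132985
[0.6804 0.0419 0.2575] [ 3.1407e+00 -1.0000e-04  1.5708e+00] [ 0.3 -0.4 -0.3]
top 1010 bar x 0.6782994619590034 yaw -4.595166889601153e-05 z 0.2612388957781558 slope -0.001490150030881697 y [-0.18325899  0.263428  ] 0.04008450788128315
L 54 x 0.663078230435666 0.6949654259050275 y 0.2540023084303296 0.2650383291400126 ztop 0.2532309839188578
R 46 x 0.6625579931813135 0.6947933833490729 y -0.18276722197523 -0.17147296177781432 ztop 0.2556617078026089
```

View pics/s7.png

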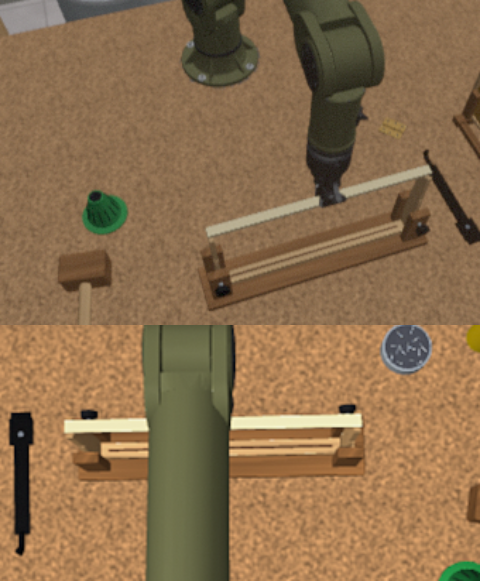

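The bar sits level just over both notch mouths, with its ends in line with the end bars' outer faces. I'll lower it slowly.

>>> drive_tool --commands '[{"dx":0,"dy":-0.001,"dz":0.005,"wx":0,"wy":0,"wz":0,"hand":1},{"dx":0,"dy":0,"dz":0.005,"wx":0,"wy":0,"wz":0,"hand":1},{"dx":0,"dy":0,"dz":0.005,"wx":0,"wy":0,"wz":0,"hand":1},{"dx":0,"dy":0,"dz":0.005,"wx":0,"wy":0,"wz":0,"hand":1},{"dx":0,"dy":0,"dz":0.005,"wx":0,"wy":0,"wz":0,"hand":1},{"dx":0,"dy":0,"dz":0.005,"wx":0,"wy":0,"wz":0,"hand":1},{"dx":0,"dy":0,"dz":0.005,"wx":0,"wy":0,"wz":0,"hand":1},{"dx":0,"dy":0,"dz":0,"wx":0,"wy":0,"wz":0,"hand":1},{"dx":0,"dy":0,"dz":0,"wx":0,"wy":0,"wz":0,"hand":1},{"dx":0,"dy":0,"dz":0,"wx":0,"wy":0,"wz":0,"hand":1}]'

```text
clock: 9.68
tool_pos: [0.68, 0.0419, 0.2501]
ee_rot: [3.141, -0.0, 1.571]
force: [-0.9, -0.2, -0.2]
grip_width: 0.016
grasp_force: 58.9
```

>>> drive_tool --commands '[{"dx":0,"dy":0,"dz":0.002,"wx":0,"wy":0,"wz":0,"hand":1},{"dx":0,"dy":0,"dz":0.002,"wx":0,"wy":0,"wz":0,"hand":1},{"dx":0,"dy":0,"dz":0.002,"wx":0,"wy":0,"wz":0,"hand":1},{"dx":0,"dy":0,"dz":0.002,"wx":0,"wy":0,"wz":0,"hand":1},{"dx":0,"dy":0,"dz":0,"wx":0,"wy":0,"wz":0,"hand":1},{"dx":0,"dy":0,"dz":0,"wx":0,"wy":0,"wz":0,"hand":1},{"dx":0,"dy":0,"dz":0,"wx":0,"wy":0,"wz":0,"hand":1},{"dx":0,"dy":0,"dz":0,"wx":0,"wy":0,"wz":0,"hand":1},{"dx":0,"dy":0,"dz":0,"wx":0,"wy":0,"wz":0,"hand":1},{"dx":0,"dy":0,"dz":0,"wx":0,"wy":0,"wz":0,"hand":1}]'

```text
clock: 10.52
tool_pos: [0.68, 0.0419, 0.2484]
ee_rot: [3.141, -0.0, 1.571]
force: [-0.8, 0.0, -1.0]
grip_width: 0.0162
grasp_force: 58.9
```

>>> drive_tool --commands '[{"dx":0,"dy":0,"dz":0.001,"wx":0,"wy":0,"wz":0,"hand":1},{"dx":0,"dy":0,"dz":0.001,"wx":0,"wy":0,"wz":0,"hand":1},{"dx":0,"dy":0,"dz":0.001,"wx":0,"wy":0,"wz":0,"hand":1},{"dx":0,"dy":0,"dz":0.001,"wx":0,"wy":0,"wz":0,"hand":1},{"dx":0,"dy":0,"dz":0.001,"wx":0,"wy":0,"wz":0,"hand":1},{"dx":0,"dy":0,"dz":0,"wx":0,"wy":0,"wz":0,"hand":1},{"dx":0,"dy":0,"dz":0,"wx":0,"wy":0,"wz":0,"hand":1},{"dx":0,"dy":0,"dz":0,"wx":0,"wy":0,"wz":0,"hand":1},{"dx":0,"dy":0,"dz":0,"wx":0,"wy":0,"wz":0,"hand":1},{"dx":0,"dy":0,"dz":0,"wx":0,"wy":0,"wz":0,"hand":1}]'

```text
clock: 11.35
tool_pos: [0.68, 0.0419, 0.2481]
ee_rot: [3.141, -0.0, 1.571]
force: [-2.2, 0.5, 5.3]
grip_width: 0.0164
grasp_force: 59.6
```

>>> drive_tool --commands '[{"dx":0,"dy":0,"dz":0.001,"wx":0,"wy":0,"wz":0,"hand":1},{"dx":0,"dy":0,"dz":0.001,"wx":0,"wy":0,"wz":0,"hand":1},{"dx":0,"dy":0,"dz":0.001,"wx":0,"wy":0,"wz":0,"hand":1},{"dx":0,"dy":0,"dz":0,"wx":0,"wy":0,"wz":0,"hand":1},{"dx":0,"dy":0,"dz":0,"wx":0,"wy":0,"wz":0,"hand":1},{"dx":0,"dy":0,"dz":0,"wx":0,"wy":0,"wz":0,"hand":1},{"dx":0,"dy":0,"dz":0,"wx":0,"wy":0,"wz":0,"hand":1},{"dx":0,"dy":0,"dz":0,"wx":0,"wy":0,"wz":0,"hand":1},{"dx":0,"dy":0,"dz":0,"wx":0,"wy":0,"wz":0,"hand":1},{"dx":0,"dy":0,"dz":0,"wx":0,"wy":0,"wz":0,"hand":1}]'

```text
clock: 12.18
tool_pos: [0.68, 0.0419, 0.2481]
ee_rot: [3.141, -0.0, 1.571]
force: [-1.8, -0.2, 7.3]
grip_width: 0.0164
grasp_force: 59.8
```

```bash
python3 st.py s8; python3 -c "
from rig import *
o=get_obs();print(o['force'],o['wrist_torque'])"
```

```text
[0.68   0.0419 0.2481] [ 3.1406e+00 -4.0000e-04  1.5709e+00] [-1.8 -0.2  7.3]
scene 941 bar x 0.6810389438233406 yaw -9.948486864787874e-05 z 0.25264583051193484 slope -0.0012364089969055833 y [-0.18324951  0.26542341] 0.041086950838282024
L 111 x 0.6629682665496666 0.6960781055428035 y 0.25006377839207006 0.2661995497786812 ztop 0.25519614023931214
R 91 x 0.6642580326275007 0.6963477469925803 y -0.18326425541327176 -0.16822259571439124 ztop 0.2559067469129096
[0.68   0.0419 0.2481] [ 3.1406e+00 -5.0000e-04  1.5709e+00] [-3.9 -0.2  6.6]
top 1004 bar x 0.6779511585682808 yaw 0.00016329333034799184 z 0.2518249957328047 slope -0.0009454356849198496 y [-0.18171292  0.26347602] 0.04088155130390421
L 99 x 0.6631204549404665 0.6940731263201125 y 0.2501440144506841 0.2650264395052433 ztop 0.2546258274831772
R 89 x 0.6629221415152347 0.693973043747767 y -0.18249853067676422 -0.16883331096854567 ztop 0.25548932031613925
[-2.49991293  0.97285632  7.67171689] [ 0.03968823  0.65087591 -0.05662967]
```

View pics/s8.png

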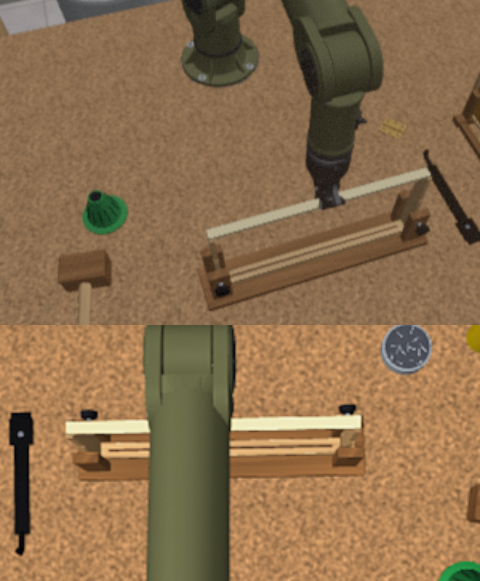

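The bar is seated: its top is at 0.252, it's level, and it's centred along the frame at y 0.041. The push is about 7 N, so I'll raise it to about 14 N.

>>> drive_tool --commands '[{"dx":0,"dy":0,"dz":0.001,"wx":0,"wy":0,"wz":0,"hand":1},{"dx":0,"dy":0,"dz":0.001,"wx":0,"wy":0,"wz":0,"hand":1},{"dx":0,"dy":0,"dz":0.001,"wx":0,"wy":0,"wz":0,"hand":1},{"dx":0,"dy":0,"dz":0.001,"wx":0,"wy":0,"wz":0,"hand":1},{"dx":0,"dy":0,"dz":0.001,"wx":0,"wy":0,"wz":0,"hand":1},{"dx":0,"dy":0,"dz":0.001,"wx":0,"wy":0,"wz":0,"hand":1},{"dx":0,"dy":0,"dz":0,"wx":0,"wy":0,"wz":0,"hand":1},{"dx":0,"dy":0,"dz":0,"wx":0,"wy":0,"wz":0,"hand":1},{"dx":0,"dy":0,"dz":0,"wx":0,"wy":0,"wz":0,"hand":1},{"dx":0,"dy":0,"dz":0,"wx":0,"wy":0,"wz":0,"hand":1}]'

```text
clock: 13.12
tool_pos: [0.68, 0.0419, 0.248]
ee_rot: [3.14, -0.001, 1.571]
force: [-4.7, 0.2, 10.8]
grip_width: 0.0162
grasp_force: 60.3
```

>>> drive_tool --commands '[{"dx":0,"dy":0,"dz":0,"wx":0,"wy":0,"wz":0,"hand":1},{"dx":0,"dy":0,"dz":0,"wx":0,"wy":0,"wz":0,"hand":1},{"dx":0,"dy":0,"dz":0,"wx":0,"wy":0,"wz":0,"hand":1},{"dx":0,"dy":0,"dz":0,"wx":0,"wy":0,"wz":0,"hand":1},{"dx":0,"dy":0,"dz":0,"wx":0,"wy":0,"wz":0,"hand":1},{"dx":0,"dy":0,"dz":0,"wx":0,"wy":0,"wz":0,"hand":1},{"dx":0,"dy":0,"dz":0,"wx":0,"wy":0,"wz":0,"hand":1},{"dx":0,"dy":0,"dz":0,"wx":0,"wy":0,"wz":0,"hand":1},{"dx":0,"dy":0,"dz":0,"wx":0,"wy":0,"wz":0,"hand":1},{"dx":0,"dy":0,"dz":0,"wx":0,"wy":0,"wz":0,"hand":1}]'

```text
clock: 13.95
tool_pos: [0.68, 0.0419, 0.248]
ee_rot: [3.14, -0.001, 1.571]
force: [-4.3, 0.1, 11.7]
grip_width: 0.0163
grasp_force: 60.3
```

>>> drive_tool --commands '[{"dx":0,"dy":0,"dz":0.001,"wx":0,"wy":0,"wz":0,"hand":1},{"dx":0,"dy":0,"dz":0,"wx":0,"wy":0,"wz":0,"hand":1},{"dx":0,"dy":0,"dz":0,"wx":0,"wy":0,"wz":0,"hand":1},{"dx":0,"dy":0,"dz":0,"wx":0,"wy":0,"wz":0,"hand":1},{"dx":0,"dy":0,"dz":0,"wx":0,"wy":0,"wz":0,"hand":1},{"dx":0,"dy":0,"dz":0,"wx":0,"wy":0,"wz":0,"hand":1},{"dx":0,"dy":0,"dz":0,"wx":0,"wy":0,"wz":0,"hand":1},{"dx":0,"dy":0,"dz":0,"wx":0,"wy":0,"wz":0,"hand":1},{"dx":0,"dy":0,"dz":0,"wx":0,"wy":0,"wz":0,"hand":1},{"dx":0,"dy":0,"dz":0,"wx":0,"wy":0,"wz":0,"hand":1}]'

```text
clock: 14.78
tool_pos: [0.68, 0.0419, 0.248]
ee_rot: [3.14, -0.001, 1.571]
force: [-4.5, -0.7, 11.5]
grip_width: 0.0164
grasp_force: 60.4
```

>>> drive_tool --commands '[{"dx":0,"dy":0,"dz":0,"wx":0,"wy":0,"wz":0,"hand":1},{"dx":0,"dy":0,"dz":0,"wx":0,"wy":0,"wz":0,"hand":1},{"dx":0,"dy":0,"dz":0,"wx":0,"wy":0,"wz":0,"hand":1},{"dx":0,"dy":0,"dz":0,"wx":0,"wy":0,"wz":0,"hand":1},{"dx":0,"dy":0,"dz":0,"wx":0,"wy":0,"wz":0,"hand":1},{"dx":0,"dy":0,"dz":0,"wx":0,"wy":0,"wz":0,"hand":1},{"dx":0,"dy":0,"dz":0,"wx":0,"wy":0,"wz":0,"hand":1},{"dx":0,"dy":0,"dz":0,"wx":0,"wy":0,"wz":0,"hand":1},{"dx":0,"dy":0,"dz":0,"wx":0,"wy":0,"wz":0,"hand":1},{"dx":0,"dy":0,"dz":0,"wx":0,"wy":0,"wz":0,"hand":1}]'

```text
clock: 15.62
tool_pos: [0.68, 0.0419, 0.248]
ee_rot: [3.14, -0.001, 1.571]
force: [-5.8, -0.5, 11.6]
grip_width: 0.0163
grasp_force: 60.4
```

>>> drive_tool --commands '[{"dx":0,"dy":0,"dz":0,"wx":0,"wy":0,"wz":0,"hand":1},{"dx":0,"dy":0,"dz":0,"wx":0,"wy":0,"wz":0,"hand":1},{"dx":0,"dy":0,"dz":0,"wx":0,"wy":0,"wz":0,"hand":1},{"dx":0,"dy":0,"dz":0,"wx":0,"wy":0,"wz":0,"hand":1},{"dx":0,"dy":0,"dz":0,"wx":0,"wy":0,"wz":0,"hand":1},{"dx":0,"dy":0,"dz":0,"wx":0,"wy":0,"wz":0,"hand":1},{"dx":0,"dy":0,"dz":0,"wx":0,"wy":0,"wz":0,"hand":1},{"dx":0,"dy":0,"dz":0,"wx":0,"wy":0,"wz":0,"hand":1},{"dx":0,"dy":0,"dz":0,"wx":0,"wy":0,"wz":0,"hand":1},{"dx":0,"dy":0,"dz":0,"wx":0,"wy":0,"wz":0,"hand":1}]'

```text
clock: 16.45
tool_pos: [0.6801, 0.0419, 0.248]
ee_rot: [3.14, -0.001, 1.571]
force: [-4.7, 0.2, 11.3]
grip_width: 0.0165
grasp_force: 60.4
```

```bash
python3 st.py s9; python3 -c "
from rig import *
o=get_obs();print(o['clock'],o['force'],o['wrist_torque'])"
```

```text
[0.6801 0.0419 0.248 ] [ 3.1397e+00 -8.0000e-04  1.5709e+00] [-4.7  0.2 11.3]
scene 929 bar x 0.6811362123322963 yaw -0.00021516445633536368 z 0.25288777423410713 slope -0.00023563357239613045 y [-0.1833295   0.26449535] 0.04058292462125107
L 107 x 0.6636655635337625 0.6962561540069345 y 0.2504364926709104 0.26542784734868996 ztop 0.25549611805113337
R 91 x 0.6629753476946993 0.6958696901978703 y -0.18332950420060978 -0.16832633171269107 ztop 0.255996447728438
[0.6801 0.0419 0.248 ] [ 3.1397e+00 -9.0000e-04  1.5709e+00] [-4.4 -0.  11.6]
top 998 bar x 0.6778955010385903 yaw -0.00013402344391457704 z 0.2515312410050851 slope -0.0015534298614239951 y [-0.18179656  0.26426826] 0.04123584739153323
L 98 x 0.6631832659753045 0.6937449289497932 y 0.2503457733194251 0.26438658030567797 ztop 0.2552136361411854
R 90 x 0.6628330602793443 0.6948058675614587 y -0.18228404693911504 -0.16916327704977838 ztop 0.25592591074700777
16.55 [-4.64862128  0.29998051 12.46524283] [ 0.02491569  1.1388196  -0.0516992 ]
```

```bash
python3 -c "
from rig import *
print(finish_job())"
```

```text
the job is handed in; nothing more can be done
None
```

The bar is fully down in both notches with its ends flush, and I handed the job in at about 16.6 s with the arm still pressing at roughly 12 N (a little under your 14 N), held for over 3 s and balanced between the two ends; the mallet, hive tool, hinge and cone were left alone, and no verdict came back.

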